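Press the bowl template behind the carriage lip and hold it home

TASK

Set up the bowl template beside the lathe: first slide the blue carriage along its rail by the black knob until it is hard against the red end stop. Then take the orange template from its wooden stand and push it down, upright, behind the carriage's steel lip against the sprung pad until it is fully home, and finish while still holding it pressed home with the gripper, the carriage still at the stop. Leave the wooden bowl, the glue bottle and the spanner where they are.

Things in the scene. Friction and masses are not known exactly. Their poses are not given: they have to be found in the camera images.
- slideway: Fixed slide on the bench: dark base 90 x 360 mm with an aluminium rail on it. Origin: centre of its underside. Its y axis runs along the rail; the red end stop (45 mm high, its top 55 mm above the bench) is at the -y end. Its place and yaw vary.
- carriage (a joint): Travel of the blue carriage along the rail, m: grows towards the red stop (the slideway's -y), 0.195 = hard against the stop. Friction of about 4 N holds it where it is left. The carriage's deck is 125 mm (x) by 110 mm (y), its top 45 mm above the bench.
- knob (a point): Grip point of the carriage's upright black knob, a cylinder 22 mm across, from 45 to 95 mm above the bench; this point is on its axis 75 mm above the bench. It moves with the carriage and has the slideway's axes. It stands 75 mm from the slot, on the slot's -x side.
- slot (a point): Centre of the slot mouth on the carriage, 85 mm above the bench, midway between the steel lip (-x) and steel back plate (+x), where their straight walls begin. Slideway's axes. Slot 15 mm wide (x), 98 mm long (y). Above the mouth the walls flare out: lip 10 mm high, 7 mm out; back plate 13 mm high, 9 mm out (top 102 mm above the bench); grey end walls 8 mm high.
- pad (a joint): Depression of the black rubber sprung pad that forms the slot's floor, m: 0 = up, 26 mm below the slot point; 0.010 = fully down on its solid stop, 36 mm below the slot point. It pushes up with about 4 N at 0 and 11 N at 0.010, so it lifts the template again when not pressed; on the solid stop the force rises sharply.
- template_mid (a point): Centre, half-way up, of the orange bowl template: an upright plate 12 mm thick (x), 90 wide (y), 105 high (z), straight-sided for 60 mm, then a half circle of 45 mm radius; about 0.12 kg. Fully home, this point is 16.5 mm above the slot point and centred over it; resting on the raised pad, 26.5 mm above. It starts within 45 degrees of the slideway's heading; either way round is accepted.
- stand: Fixed wooden stand 75 x 120 mm, 30 mm high, in which the template stands at first, in a slot 15 mm wide along the stand's y whose floor is 8 mm above the bench. The template lifts straight out. Origin: centre of its underside.
- bowl: Wooden bowl 100 mm across, 45 mm high, bystander; origin under its centre. It and the glue bottle may have swapped places.
- glue_mid (a point): White glue bottle, 56 mm across, 130 mm high, bystander; point at its centre, half-way up.
- spanner: Steel spanner 150 mm long lying flat along its own x axis, bystander; origin near its middle, on the bench.
Mind the look-alikes: they are no part of the job. Of the things shaped like the part that bears template_mid, the orange one is meant.

How it is judged:
By the outcome, as a careful person would: the job done as asked, in the order asked, and still so for the second after the job is handed in, while the arm keeps its last pose, push and grip.
It also fails if it takes over 58 s, if anything falls off the work surface, if the arm or the gripper's body presses on something with over 40 N, if the wrist force passes 120 N, or if a joint passes its speed limit or range.

ROBOT

A 6-joint arm with a two-finger parallel gripper is mounted at the origin on the work surface. World frame = base frame: x ahead of the robot, y to its left, z up, the work surface at z = 0. Lengths are in m, angles in rad, forces in N, time in s.
With the tool pointing down it reaches from about 0.275 to 0.825 m from the base axis. Payload 5.2 kg.
Tool frame: the origin (TCP) lies between the finger pads; the fingertips stand 8 mm ahead of it and the grasp point (between the pads) lies 11 mm behind it; z points along the fingers, y is the line along which they close (so a half turn about z gives the same grasp; the last joint's range is limited). The gripper opens to 93 mm and grips with 3 to 60 N. Pads are 15 mm wide; open, the fingers measure 128 mm over their backs; the gripper's body (75 mm by 188 mm) begins 65 mm behind the grasp point.
Start: joints at [1.105, 0.259, 1.535, -0, 1.348, -0.203], TCP at [0.143, 0.531, 0.227] pointing down, gripper open.
Joint ranges: [-3.14, 3.14], [-0.91, 2.08], [0.19, 2.58], [-1.22, 4.36], [0.22, 2.71], [-3.12, 3.12]. Speed limits (rad/s): [2.57, 2.57, 3.14, 3.14, 3.14, 3.14].

INTERFACE

Orientations are given as [roll, pitch, yaw] about the fixed x, y, z axes, in that order (R = Rz(yaw) Ry(pitch) Rx(roll)).
In Python, from rig import ctrl, cams, workorder, silhouettes gives the robot as it stands. The module is installed in compiled form; this text tells all that it offers.
- The arm moves only by the tool step_arm, never from a script. Its argument "moves" is a list of rows, each a list of 7 numbers: the shift along the tool's x, y, z normalised to -1 to 1, where 1 is 20 mm, then the turn, a rotation vector about the tool's x, y, z normalised to -1 to 1, where 1 is 0.08 rad, then the opening, from 0 (shut) to 1 (fully open). In form: [[tx, ty, tz, rx, ry, rz, fingers], ...]. A call has 1 to 10 rows; each row shifts and turns the commanded pose from where the row before left it, along the tool's axes as they then stand; what a row does not reach is not made up. A row lasts 1/10 s, in which the tool goes at most 50 mm and 8.59 degrees, less where a joint would pass 70% of its speed; a pose out of reach is approached as far as the arm can. A call with a number of a shift or a turn outside -1 to 1 is refused whole. A call with a gripper value outside its range is refused whole. The fingers move at their own pace and stop on an object; "force" is the grip in N (left out, the last holds). Time passes only in rows, so rows that do not move let the fingers close. It gives the time, the measured TCP pose, the force, the opening and the grip force at its end, in the units of the state.
- ctrl.read_state(): the state, without advancing time (a new reading comes with each control period).
- cams.snapshot(name): name is "scene" or "top" or "wrist"; returns a dict with "img" (420x560x3 uint8, red, green, blue), "camera_matrix" (3x3 intrinsics, pixels), "cam_to_world" (4x4, takes a point from camera to world coordinates). Camera axes: x right, y down, z forward; pixel columns grow to the right and rows downward; lengths in m; the calibration is good to about 2 mm. A picture is of the moment at which its call begins. There is no depth.
- workorder.job_done(): hands the job in; it is judged then, once.
Trained networks look in the newest picture that a camera, given by its name, has taken for a name from the list of things; names that differ only in an ending like _2 or _b are one class to them, and where a whole thing is asked for, a point or a joint stands for the part that bears it (a point fixed in the world has none). Each returns a list of dicts, best first, with "p" (0 to 1); they miss things now and then, are a little off and sometimes report something else, mostly with a low value. They report only what shows in the picture. A call takes as long as a camera call. They do not tell look-alikes from the thing itself.
- silhouettes(camera, thing): "region" (420x560 bool, what is visible of it) and "bbox" ([centre column, centre row, width, height] in pixels, round what is visible of it).
The state is a dict: "t": time; "joints": joint angles; "joint_vel": joint speeds; "effort": joint torques, N m; "tool_pos": TCP position; "tcp_rot": TCP orientation; "contact_force": force on the tool from outside, world axes, zero at the start; "moment": the same for the moment, N m; "finger_gap": finger opening in m; "finger_force": force on a finger pad.
Only numpy, scipy, OpenCV 4.12 (cv2) and the standard library are available. Lean on these libraries where they do the work, as an engineer would, in place of code of your own. Each camera call takes 0.05 s, during which the arm holds its last target. There are 200 camera calls.

## Working session

There is one attempt and no reset: what is moved stays moved. The work goes in short steps, Python scripts to look and compute and a tool call to move; the robot and the scene stay as the last step left them, time stands still between calls to the robot, and variables do not carry over. Pictures are saved under pics/ and viewed, at most 10 in all, crops included, and the job is handed in when it is done.

Besides the shell and the picture viewer there is one more tool, called after "Emit:" as name(argument=value, ...), one argument or row to a line, values as JSON. step_arm: Moves the arm, as the interface text tells. Scaled input: -1 to 1 covers 20 mm each way for a shift and 0.08 rad each way for a turn. Its arguments: {"type":"object","properties":{"moves":{"type":"array"},"force":{"type":"number"}},"required":["moves"]}

```bash
mkdir -p pics; python3 - <<'E'
from rig import ctrl,cams,silhouettes
import cv2,numpy as np
s=ctrl.read_state();print(s['tool_pos'],s['tcp_rot'],s['contact_force'],s['finger_gap'],s['t'])
for n in ['top','scene']:
    d=cams.snapshot(n);cv2.imwrite(f'pics/{n}0.png',d['img'][:,:,::-1]);print(n,d['camera_matrix'].round(1).tolist(),d['cam_to_world'].round(4).tolist())
    for t in ['slideway','carriage','knob','template_mid','stand','bowl','glue_mid','spanner']:
        for r in silhouettes(n,t)[:4]: print(t,round(r['p'],2),np.round(r['bbox'],0))
E
```

```text
[0.14262284 0.53066592 0.22585592] [-3.13988821e+00 -3.43182182e-04  2.87879698e+00] [ 0.71346804 -0.67377671 -0.14671198] 0.09321746656630148 0.0
top [[395.3, 0.0, 278.6], [0.0, 395.3, 209.5], [0.0, 0.0, 1.0]] [[-0.0163, -0.99, 0.14, 0.4101], [-0.9998, 0.0173, 0.0058, 0.0656], [-0.0082, -0.1399, -0.9901, 0.9783], [0.0, 0.0, 0.0, 1.0]]
slideway 0.92 [380. 186. 152.  62.]
carriage 0.95 [354. 185.  55.  58.]
knob 0.9 [356. 187.  55.  60.]
template_mid 0.85 [144. 218.  32.  29.]
template_mid 0.68 [139. 282.  42.  16.]
template_mid 0.64 [210. 238.  44.  14.]
stand 0.76 [213. 243.  52.  41.]
bowl 0.86 [200. 146.  38.  38.]
glue_mid 0.66 [408. 283.  37.  28.]
glue_mid 0.19 [354. 187.  54.  57.]
spanner 0.69 [297. 276.  13.  62.]
scene [[404.4, 0.0, 271.7], [0.0, 404.4, 216.5], [0.0, 0.0, 1.0]] [[-0.3681, 0.8005, -0.473, 0.9822], [0.9298, 0.3119, -0.1956, 0.254], [-0.009, -0.5118, -0.8591, 0.9359], [0.0, 0.0, 0.0, 1.0]]
slideway 0.63 [176. 232. 139.  62.]
carriage 0.86 [197. 231.  59.  56.]
knob 0.6 [197. 231.  60.  63.]
template_mid 0.97 [421. 225.  38.  36.]
template_mid 0.87 [403. 278.  22.  47.]
template_mid 0.64 [347. 228.  41.  23.]
stand 0.82 [344. 241.  50.  33.]
bowl 0.65 [326. 326.  44.  45.]
glue_mid 0.79 [199. 145.  25.  42.]
spanner 0.78 [281. 194.  37.  42.]
```

View pics/top0.png

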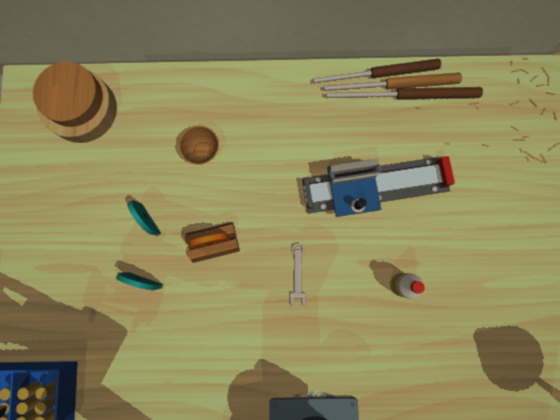

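View pics/scene0.png

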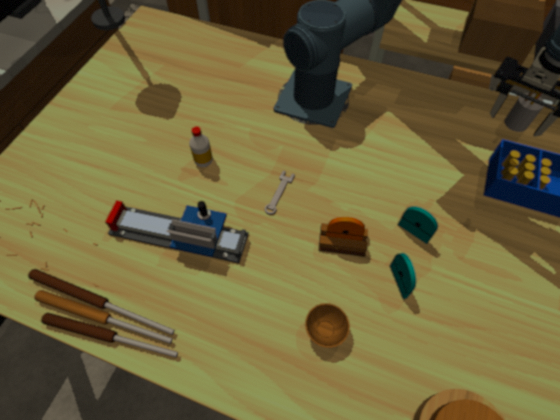

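The top picture shows the slideway centred at (380,186), with the red stop at right (447,171) and the knob at (358,204). Three things are template-shaped: orange in the wooden stand at (210,238), and teal ones at (144,218) and (139,282). The orange one in the stand fits the description, so I'll confirm it in an enlarged crop.

```bash
cat > h.py <<'E'
import numpy as np,cv2
from rig import ctrl,cams,silhouettes
def ray(d,px,z):
    u=np.linalg.inv(d['camera_matrix'])@[px[0],px[1],1]; T=d['cam_to_world']; r=T[:3,:3]@u
    return T[:3,3]+r*(z-T[2,3])/r[2]
def proj(d,P):
    T=d['cam_to_world'];c=(np.asarray(P)-T[:3,3])@T[:3,:3];c=c@d['camera_matrix'].T;return c[...,:2]/c[...,2:]
E
python3 - <<'E'
from h import *
d=cams.snapshot('top');im=d['img']
a=cv2.resize(im[205:280,175:255],(400,375),interpolation=3) # 5x
b=cv2.resize(im[145:225,295:460],(660,320),interpolation=3) # 4x
o=np.zeros((600,700,3),np.uint8);o[:280,:300]=cv2.resize(im[205:275,180:255],(300,280),interpolation=3);o[280:600,:660]=b
cv2.imwrite('pics/crop1.png',o[:,:,::-1])
hsv=cv2.cvtColor(im,cv2.COLOR_RGB2HSV)
m=silhouettes('top','slideway')[0]['region'].astype(np.uint8)
print('slide rect',cv2.minAreaRect(cv2.findNonZero(m)))
m=silhouettes('top','template_mid')
for r in m: print(r['p'],cv2.minAreaRect(cv2.findNonZero(r['region'].astype(np.uint8))),im[r['region']].mean(0))
r=silhouettes('top','stand')[0];print('stand',cv2.minAreaRect(cv2.findNonZero(r['region'].astype(np.uint8))))
red=cv2.inRange(hsv,(0,200,80),(6,255,255));red[:,:430]=0;red[220:]=0
print('red',cv2.minAreaRect(cv2.findNonZero(red)))
E
```

```text
slide rect ((378.4729919433594, 183.33786010742188), (53.10087203979492, 151.74026489257812), 80.53767395019531)
0.78 ((138.51661682128906, 280.93780517578125), (46.057193756103516, 12.88313102722168), 14.931418418884277) [29.81002088 80.5177453  69.21085595]
0.74 ((208.46153259277344, 240.3076934814453), (9.805806159973145, 41.576622009277344), 78.69007110595703) [122.9701897   66.88346883  18.98373984]
0.7 ((143.12376403808594, 218.73760986328125), (44.454917907714844, 16.33128547668457), 57.7243537902832) [33.79386712 79.92674617 67.45826235]
0.57 ((297.5, 273.0), (60.0, 15.0), 90.0) [149.10822511 140.40909091 124.82034632]
stand ((211.39016723632812, 242.40818786621094), (31.206607818603516, 51.3048095703125), 76.75948333740234)
red ((447.1882019042969, 170.34706115722656), (27.44170379638672, 6.941775798797607), 77.47119140625)
```

View pics/crop1.png

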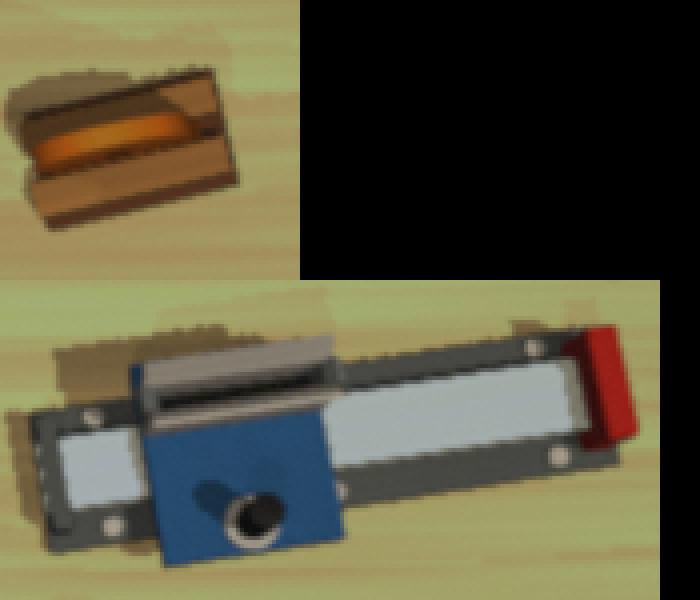

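The crop confirms the orange template in the wooden stand, with its top centre at about (210,240). The knob top is at (361,203), and the slot runs from (335,176) to (377.5,169).

```bash
python3 - <<'E'
from h import *
d=cams.snapshot('top')
f=lambda n,u,v,z:print(n,ray(d,(u,v),z).round(4))
f('edgeA',307.5,213,.005);f('edgeB',450,191.25,.005)
a=ray(d,(307.5,213),.01)-ray(d,(450,191.25),.01);print('len,yaw',np.hypot(*a[:2]),np.arctan2(-a[0],a[1]))
f('knobtop',361,203,.095);f('knobbase',358,205.3,.045)
f('slotA',335,176,.085);f('slotB',377.5,168.9,.085)
f('redtopA',449,161.5,.055);f('redtopB',454,184.5,.055)
f('temp',210,240.2,.10);
f('standTL',186.5,234.5,.03);f('standTR',233.5,222.5,.03);f('standBR',239,248,.03);f('standBL',191.5,260,.03)
s=cams.snapshot('scene')
for r in silhouettes('scene','template_mid'):
    print(r['p'],np.round(r['bbox']),ray(s,r['bbox'][:2],.06).round(3))
E
```

```text
edgeA [ 5.377e-01 -3.000e-04  5.000e-03]
edgeB [ 0.5862 -0.3569  0.005 ]
len,yaw 0.35802200762979086 0.13524802114797616
knobtop [ 0.5466 -0.1155  0.095 ]
knobbase [ 0.5489 -0.1184  0.045 ]
slotA [ 0.6122 -0.0605  0.085 ]
slotB [ 0.6272 -0.1592  0.085 ]
redtopA [ 0.6494 -0.3383  0.055 ]
redtopB [ 0.5932 -0.3458  0.055 ]
temp [0.468  0.2243 0.1   ]
standTL [0.4873 0.2937 0.03  ]
standTR [0.5144 0.1805 0.03  ]
standBR [0.4528 0.1674 0.03  ]
standBL [0.4262 0.2808 0.03  ]
0.68 [402. 276.  25.  46.] [0.541 0.393 0.06 ]
0.63 [419. 224.  43.  37.] [0.387 0.402 0.06 ]
```

Emit:
step_arm(
  moves=[
    [0,0,0,0,0,-1,1],
    [0,0,0,0,0,-1,1],
    [0,0,0,0,0,-1,1],
    [0,0,0,0,0,-1,1],
    [0,0,0,0,0,-1,1],
    [-0.44,-1,0,0,0,0,1],
    [-0.44,-1,0,0,0,0,1],
    [-0.44,-1,0,0,0,0,1],
    [-0.44,-1,0,0,0,0,1],
    [-0.44,-1,0,0,0,0,1],
  ],
)

```text
t: 2.25
tool_pos: [0.2005, 0.4374, 0.2267]
tcp_rot: [3.141, 0.0, -3.004]
contact_force: [0.4, -1.2, 0.7]
finger_gap: 0.0931
finger_force: 0.0
```

Emit:
step_arm(
  moves=[
    [-0.44,-1,0,0,0,0,1],
    [-0.44,-1,0,0,0,0,1],
    [-0.44,-1,0,0,0,0,1],
    [-0.44,-1,0,0,0,0,1],
    [-0.44,-1,0,0,0,0,1],
    [-0.44,-1,0,0,0,0,1],
    [-0.44,-1,0,0,0,0,1],
    [-0.44,-1,0,0,0,0,1],
    [-0.44,-1,0,0,0,0,1],
    [-0.44,-1,0,0,0,0,1],
  ],
)

```text
t: 3.25
tool_pos: [0.3151, 0.2512, 0.2269]
tcp_rot: [3.141, 0.001, -3.004]
contact_force: [-0.1, 0.2, -0.5]
finger_gap: 0.093
finger_force: 0.0
```

Emit:
step_arm(
  moves=[
    [-0.44,-1,0,0,0,0,1],
    [-0.44,-1,0,0,0,0,1],
    [-0.44,-1,0,0,0,0,1],
    [-0.44,-1,0,0,0,0,1],
    [-0.44,-1,0,0,0,0,1],
    [-0.44,-1,0,0,0,0,1],
    [-0.44,-1,0,0,0,0,1],
    [-0.44,-1,0,0,0,0,1],
    [-0.44,-1,0,0,0,0,1],
    [-0.44,-1,0,0,0,0,1],
  ],
)

```text
t: 4.25
tool_pos: [0.4296, 0.0651, 0.2268]
tcp_rot: [-3.142, 0.0, -3.005]
contact_force: [0.7, -0.5, -0.3]
finger_gap: 0.093
finger_force: 0.0
```

Emit:
step_arm(
  moves=[
    [-0.44,-1,0,0,0,0,1],
    [-0.44,-1,0,0,0,0,1],
    [-0.44,-1,0,0,0,0,1],
    [-0.44,-1,0,0,0,0,1],
    [-0.44,-1,0,0,0,0,1],
    [-0.44,-1,0,0,0,0,1],
    [-0.44,-1,0,0,0,0,1],
    [-0.44,-1,0,0,0,0,1],
    [0,0,0,0,0,0,1],
  ],
)

```text
t: 5.15
tool_pos: [0.5221, -0.0853, 0.2264]
tcp_rot: [-3.141, 0.0, -3.006]
contact_force: [0.7, 0.8, 0.4]
finger_gap: 0.0933
finger_force: 0.0
```

```bash
python3 - <<'E'
from h import *
d=cams.snapshot('wrist');cv2.imwrite('pics/w1.png',d['img'][:,:,::-1])
s=ctrl.read_state();print(s['tool_pos'],s['tcp_rot'],s['contact_force'],s['t'])
print(proj(d,[[.5475,-.117,.095],[.5475,-.117,.045]]))
for t in ['knob','slot']:
  for r in silhouettes('wrist',t)[:2]: print(t,r['p'],r['bbox'])
E
```

```text
[ 0.5211537  -0.08392164  0.22630439] [ 3.14123209e+00 -4.78167828e-04 -3.00610636e+00] [ 0.7093422  -0.49033485 -0.35190545] 5.2
[[235.61533125 222.18718815]
 [241.49994693 205.84079386]]
knob 0.89 [241.4, 251.4, 131.2, 130.9]
slot 0.61 [243.2, 250.1, 134.0, 136.2]
```

View pics/w1.png

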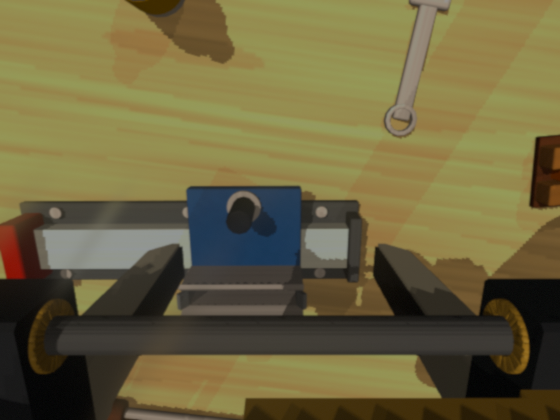

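The wrist view shows the slideway almost level, with its near edge running from (22,202) to (360,201). The knob top is at (237,219) and its base at (243,206).

```bash
python3 - <<'E'
from h import *
d=cams.snapshot('wrist')
print(ray(d,(237,219),.095),ray(d,(243,206),.045))
a=ray(d,(22,202),.01);b=ray(d,(360,201),.01);v=b-a;print(a,b,np.linalg.norm(v),np.arctan2(-v[0],v[1]))
# deck corners
a=ray(d,(189,187),.045);b=ray(d,(301,187),.045);v=b-a;print(a,b,np.linalg.norm(v),np.arctan2(-v[0],v[1]))
E
```

```text
[ 0.54269193 -0.11309692  0.095     ] [ 0.54550188 -0.11241741  0.045     ]
[ 0.58325787 -0.34602954  0.01      ] [0.53338688 0.00712905 0.01      ] 0.35666244412646325 0.1402865533465237
[ 0.53392698 -0.16511296  0.045     ] [ 0.51942801 -0.06012746  0.045     ] 0.10598195395374427 0.13723637262179086
```

Emit:
step_arm(
  moves=[
    [-0.5,-0.83,0,0,0,0,1],
    [-0.5,-0.83,0,0,0,0,1],
    [0,0,1,0,0,0,1],
    [0,0,1,0,0,0,1],
    [0,0,1,0,0,0,1],
    [0,0,1,0,0,0,1],
    [0,0,1,0,0,0,1],
    [0,0,0,0,0,0,1],
  ],
)

```text
t: 6.15
tool_pos: [0.5429, -0.1113, 0.1243]
tcp_rot: [3.139, -0.005, -3.003]
contact_force: [-0.9, 0.2, 0.5]
finger_gap: 0.0929
finger_force: 0.0
```

```bash
python3 - <<'E'
from h import *
d=cams.snapshot('wrist');cv2.imwrite('pics/w2.png',d['img'][:,:,::-1])
s=ctrl.read_state();print(s['tool_pos'],s['tcp_rot'],s['contact_force'],s['t'])
print(proj(d,[[.5455,-.115,.095],[.5455,-.115,.045]]))
E
```

```text
[ 0.544039   -0.11188684  0.12595188] [ 3.13999757e+00 -2.40487477e-03 -3.00346695e+00] [ 0.34952051 -0.0016635  -0.1652895 ] 6.2
[[269.51533491 248.27978077]
 [271.01852044 220.49430406]]
```

View pics/w2.png

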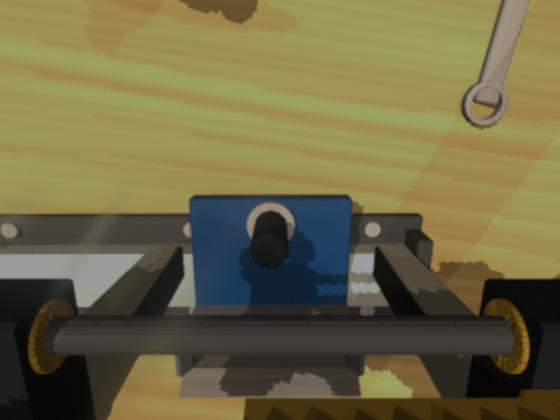

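The knob sits between the fingers, with its top at (269,247), as predicted. I'll go down and grip it.

Emit:
step_arm(
  moves=[
    [-0.05,-0.1,1,0,0,0,1],
    [0,0,1,0,0,0,1],
    [0,0,0.9,0,0,0,1],
    [0,0,0,0,0,0,0],
    [0,0,0,0,0,0,0],
    [0,0,0,0,0,0,0],
    [0,0,0,0,0,0,0],
    [0,0,0,0,0,0,0],
    [0,0,0,0,0,0,0],
    [0,0,0,0,0,0,0],
  ],
  force=25,
)

```text
t: 7.2
tool_pos: [0.5465, -0.115, 0.0689]
tcp_rot: [-3.141, 0.0, -3.004]
contact_force: [-0.5, 0.4, -1.1]
finger_gap: 0.0419
finger_force: 0.0
```

Emit:
step_arm(
  moves=[
    [0,0,0,0,0,0,0],
    [0,0,0,0,0,0,0],
    [0,0,0,0,0,0,0],
    [0,0,0,0,0,0,0],
    [0,0,0,0,0,0,0],
  ],
)

```text
t: 7.7
tool_pos: [0.5464, -0.1152, 0.0686]
tcp_rot: [-3.141, -0.0, -3.004]
contact_force: [-0.6, -2.1, -1.2]
finger_gap: 0.0217
finger_force: 25.0
```

Emit:
step_arm(
  moves=[
    [0,-0.4,0,0,0,0,0],
    [0,-1,0,0,0,0,0],
    [0,-1,0,0,0,0,0],
    [0,-1,0,0,0,0,0],
    [0,-1,0,0,0,0,0],
    [0,-1,0,0,0,0,0],
    [0,-1,0,0,0,0,0],
    [0,-0.5,0,0,0,0,0],
    [0,-0.2,0,0,0,0,0],
  ],
)

```text
t: 8.6
tool_pos: [0.5661, -0.2559, 0.0686]
tcp_rot: [3.141, 0.001, -3.005]
contact_force: [2.7, 5.0, 2.2]
finger_gap: 0.0217
finger_force: 25.0
```

Emit:
step_arm(
  moves=[
    [0,-0.2,0,0,0,0,0],
    [0,-0.2,0,0,0,0,0],
    [0,-0.2,0,0,0,0,0],
    [0,0,0,0,0,0,0],
  ],
)

```text
t: 9.0
tool_pos: [0.5677, -0.2672, 0.0686]
tcp_rot: [-3.142, 0.0, -3.004]
contact_force: [1.8, 2.6, 0.6]
finger_gap: 0.0217
finger_force: 25.0
```

Emit:
step_arm(
  moves=[
    [0,-0.2,0,0,0,0,0],
    [0,-0.2,0,0,0,0,0],
    [0,-0.2,0,0,0,0,0],
    [0,0,0,0,0,0,0],
  ],
)

```text
t: 9.4
tool_pos: [0.569, -0.2764, 0.0686]
tcp_rot: [3.137, -0.0, -3.004]
contact_force: [0.7, 11.0, 4.2]
finger_gap: 0.0216
finger_force: 25.0
```

Emit:
step_arm(
  moves=[
    [0,-0.15,0,0,0,0,0],
    [0,0,0,0,0,0,0],
  ],
)

```text
t: 9.6
tool_pos: [0.5689, -0.2764, 0.0685]
tcp_rot: [3.133, -0.001, -3.003]
contact_force: [0.6, 19.4, 8.6]
finger_gap: 0.0217
finger_force: 25.0
```

```bash
python3 - <<'E'
from h import *
s=ctrl.read_state();print(s['tool_pos'],s['tcp_rot'],s['contact_force'],s['t'])
d=cams.snapshot('top');c=d['img'][140:230,370:480];cv2.imwrite('pics/t2.png',cv2.resize(c,(660,540),interpolation=3)[:,:,::-1])
E
```

```text
[ 0.56893422 -0.27642498  0.06849283] [ 3.13256180e+00 -1.19862677e-03 -3.00348419e+00] [ 0.5738978  19.36603379  8.60676573] 9.6
```

View pics/t2.png

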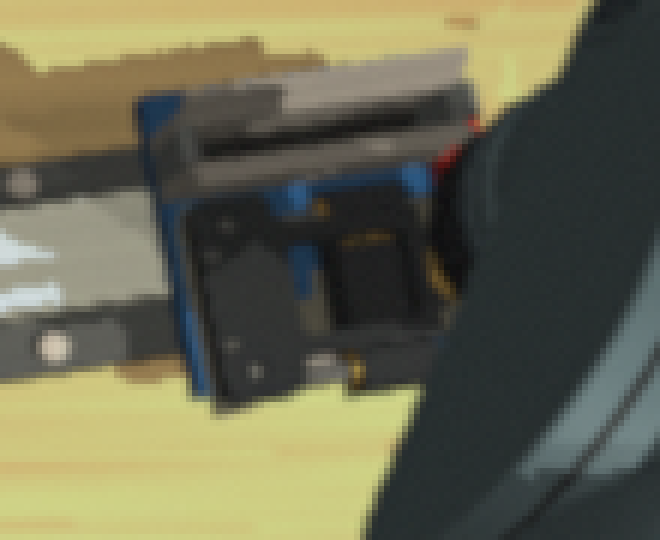

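The carriage sits next to the red stop, and its position stays fixed while the force rises to 19 N, so it is hard against it. I'll release the knob and rise.

Emit:
step_arm(
  moves=[
    [0,0,0,0,0,0,0.6],
    [0,0,0,0,0,0,0.6],
    [0,0,0,0,0,0,0.6],
    [0,0.1,0,0,0,0,0.6],
    [0,0,-1,0,0,0,0.6],
    [0,0,-1,0,0,0,0.6],
    [0,0,-1,0,0,0,0.8],
    [0,0,-1,0,0,0,0.8],
    [0,0,-1,0,0,0,0.8],
    [0,0,-1,0,0,0,0.8],
  ],
)

```text
t: 10.65
tool_pos: [0.5689, -0.2809, 0.1894]
tcp_rot: [-3.141, -0.0, -3.005]
contact_force: [0.0, -0.2, -0.5]
finger_gap: 0.074
finger_force: 0.0
```

Emit:
step_arm(
  moves=[
    [0,0,-1,0,0,0,0.8],
    [0,0,-1,0,0,0,0.8],
    [0.06,1,0,0,0,1,0.8],
    [0,1,0,0,0,0,0.8],
    [0,1,0,0,0,0,0.8],
    [0,1,0,0,0,0,0.8],
    [0,1,0,0,0,0,0.8],
    [0,1,0,0,0,0,0.8],
    [0,1,0,0,0,0,0.8],
    [0,1,0,0,0,0,0.8],
  ],
)

```text
t: 11.65
tool_pos: [0.5571, -0.119, 0.2286]
tcp_rot: [3.142, -0.0, -3.084]
contact_force: [0.2, 0.7, 0.2]
finger_gap: 0.0744
finger_force: 0.0
```

Emit:
step_arm(
  moves=[
    [0,1,0,0,0,0,0.8],
    [0,1,0,0,0,0,0.8],
    [0,1,0,0,0,0,0.8],
    [0,1,0,0,0,0,0.8],
    [0,1,0,0,0,0,0.8],
    [0,1,0,0,0,0,0.8],
    [0,1,0,0,0,0,0.8],
    [0,1,0,0,0,0,0.8],
    [0,1,0,0,0,0,0.8],
    [0,1,0,0,0,0,0.8],
  ],
)

```text
t: 12.65
tool_pos: [0.5453, 0.0805, 0.2286]
tcp_rot: [-3.142, -0.0, -3.083]
contact_force: [1.2, -0.3, 0.6]
finger_gap: 0.0743
finger_force: 0.0
```

Emit:
step_arm(
  moves=[
    [0,0,0,0,0,1,0.8],
    [0,0,0,0,0,1,0.8],
    [0,0,0,0,0,1,0.8],
    [0,0,0,0,0,1,0.8],
    [0,0,0,0,0,1,0.8],
    [0,0,0,0,0,1,0.8],
    [0,0,0,0,0,1,0.8],
    [0,0,0,0,0,1,0.8],
    [0,0,0,0,0,1,0.8],
    [0,0,0,0,0,1,0.8],
  ],
)

```text
t: 13.65
tool_pos: [0.5454, 0.0797, 0.2285]
tcp_rot: [-3.141, -0.0, 2.397]
contact_force: [0.5, -0.0, -0.5]
finger_gap: 0.0745
finger_force: 0.0
```

Emit:
step_arm(
  moves=[
    [0,0,0,0,0,1,0.8],
    [0,0,0,0,0,1,0.8],
    [0,0,0,0,0,1,0.8],
    [0,0,0,0,0,1,0.8],
    [0,0,0,0,0,1,0.8],
    [0,0,0,0,0,1,0.8],
    [0,0,0,0,0,1,0.8],
    [0,0,0,0,0,0.5,0.8],
    [0,0,0,0,0,0,0.8],
  ],
)

```text
t: 14.55
tool_pos: [0.5455, 0.0796, 0.2286]
tcp_rot: [-3.141, 0.0, 1.8]
contact_force: [-0.5, -0.5, 0.3]
finger_gap: 0.0743
finger_force: 0.0
```

```bash
python3 - <<'E'
from h import *
d=cams.snapshot('top');c=d['img'][140:230,290:470];cv2.imwrite('pics/t3.png',cv2.resize(c,(800,400),interpolation=3)[:,:,::-1])
s=ctrl.read_state();print(s['tool_pos'],s['tcp_rot'],s['contact_force'],s['t'])
E
```

```text
[0.54550984 0.079498   0.22860745] [-3.14146122e+00 -4.49112368e-06  1.80067558e+00] [0.43383149 0.360294   0.79182758] 14.6
```

View pics/t3.png

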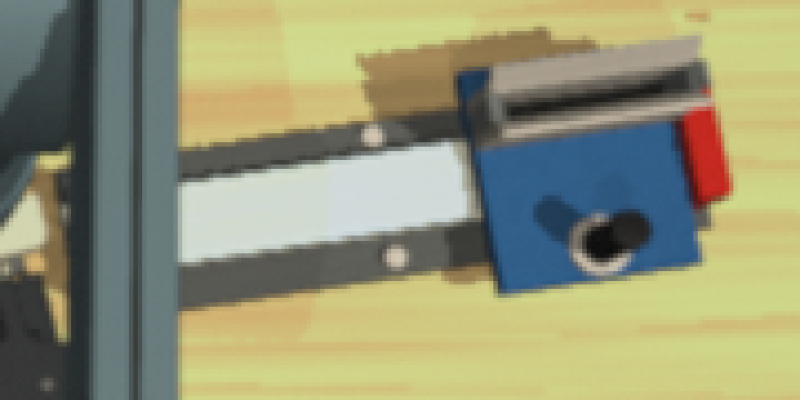

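The carriage stands flush against the red stop. Next I'll move over the template.

Emit:
step_arm(
  moves=[
    [1,-0.27,0,0,0,0,1],
    [1,-0.27,0,0,0,0,1],
    [1,-0.27,0,0,0,0,1],
    [1,-0.27,0,0,0,0,1],
    [1,-0.27,0,0,0,0,1],
    [1,-0.27,0,0,0,0,1],
    [1,-0.27,0,0,0,0,1],
    [1,-0.27,0,0,0,0,1],
    [0,0,0,0,0,0,1],
    [0,0,0,0,0,0,1],
  ],
)

```text
t: 15.6
tool_pos: [0.4675, 0.2251, 0.2287]
tcp_rot: [3.141, 0.001, 1.801]
contact_force: [0.3, -0.7, -0.0]
finger_gap: 0.0932
finger_force: 0.0
```

```bash
python3 - <<'E'
from h import *
d=cams.snapshot('wrist');cv2.imwrite('pics/w3.png',d['img'][:,:,::-1])
s=ctrl.read_state();print(s['tool_pos'],s['tcp_rot'],s['t'])
c=np.array([.468,.2243]);y=np.array([-.23,.973])
for z,o in [(.113,0),(.068,.045),(.068,-.045)]: print(proj(d,np.r_[c+y*o,z]))
E
```

```text
[0.46779006 0.22459621 0.22866713] [3.14138258e+00 5.46868129e-04 1.79993741e+00] 15.65
[278.59815005 204.69239985]
[278.41620341 140.15972524]
[278.54987883 238.55493392]
```

View pics/w3.png

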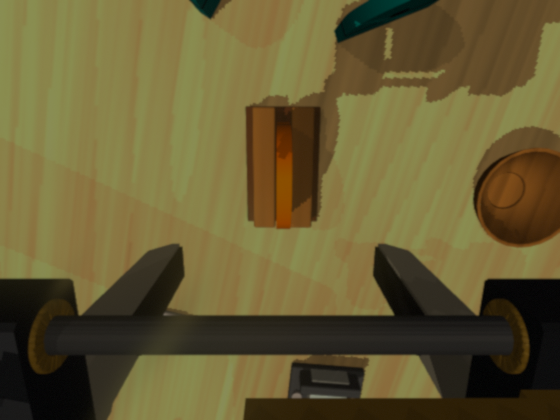

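The wrist view shows the template at columns 277–292 and rows 122–228, and the stand at columns 247–320. The template is a few pixels right of where I predicted, so I'll fit a model outline to the orange mask.

```bash
cat >> h.py <<'E'
from scipy.optimize import minimize
def tmpl(c,yaw,zb):
    t=np.linspace(0,np.pi,25);o=[(-.045,0),(.045,0)]+[(.045*np.cos(a),.06+.045*np.sin(a)) for a in t]
    x=np.array([np.cos(yaw),np.sin(yaw)]);y=np.array([-x[1],x[0]])
    return np.array([np.r_[c+x*s*.006+y*u,zb+v] for s in(-1,1) for u,v in o])
def fit(d,mask,c0,yaw0,zb,zmin):
    S=4
    def cost(p):
        P=tmpl(np.array(p[:2])/1e2,p[2]/10,zb);P[:,2]=np.maximum(P[:,2],zmin)
        h=cv2.convexHull((proj(d,P)*S).astype(np.float32)).astype(np.int32)
        m=np.zeros((420*S,560*S),np.uint8);cv2.fillConvexPoly(m,h,1)
        m=cv2.resize(m.astype(np.float32),(560,420),interpolation=cv2.INTER_AREA)
        return np.abs(m-mask).sum()/mask.sum()
    r=minimize(cost,[c0[0]*1e2,c0[1]*1e2,yaw0*10],method='Nelder-Mead',options=dict(initial_simplex=np.array([c0[0]*1e2,c0[1]*1e2,yaw0*10])+np.array([[0,0,0],[.6,0,0],[0,.8,0],[.3,.3,.5]])))
    return r.x[:2]/1e2,r.x[2]/10,r.fun
E
python3 - <<'E'
from h import *
d=cams.snapshot('wrist');hsv=cv2.cvtColor(d['img'],cv2.COLOR_RGB2HSV)
m=cv2.inRange(hsv,(5,215,100),(18,255,255));m[:90]=0;m[240:]=0;m[:,:270]=0;m[:,300:]=0
m2=np.zeros_like(m)
for r in silhouettes('wrist','template_mid'): print(r['p'],np.round(r['bbox'],1))
print(cv2.boundingRect(cv2.findNonZero(m)),m.sum()/255)
for r in silhouettes('wrist','template_mid'):
    if abs(r['bbox'][0]-284)<8: print(fit(d,r['region'].astype(np.float32),(.47,.227),.23,.008,.03)); break
print(fit(d,(m>0).astype(np.float32),(.47,.227),.23,.008,.03))
for r in silhouettes('wrist','stand')[:1]:
    print(r['p'],r['bbox'])
print('stand', [ray(d,p,.03).round(4).tolist() for p in [(253,107),(313,107),(313,228),(253,228)]])
E
```

```text
0.77 [384.1  23.2 100.1  42.1]
0.67 [283.2 175.8  15.9 104.3]
0.55 [203.6   9.7  28.1  19.3]
(276, 135, 16, 92) 1275.0
(array([0.46952139, 0.2366595 ]), np.float64(0.2236998320333435), np.float64(0.07335013151168823))
(array([0.47033643, 0.23331613]), np.float64(0.22692856617337048), np.float64(0.29965686798095703))
0.78 [281.8, 167.3, 77.2, 121.1]
stand [[0.4287, 0.2886, 0.03], [0.4835, 0.3014, 0.03], [0.5138, 0.1853, 0.03], [0.4538, 0.1713, 0.03]]
```

Emit:
step_arm(
  moves=[
    [0.57,0.2,0,0,0,0,1],
    [0,0,1,0,0,0,1],
    [0,0,1,0,0,0,1],
    [0,0,1,0,0,0,1],
    [0,0,1,0,0,0,1],
    [0,0,1,0,0,0,1],
    [0,0,1,0,0,0,1],
    [0,0,1,0,0,0,1],
    [0,0,0.33,0,0,0,1],
    [0,0,0,0,0,0,1],
  ],
)

```text
t: 16.85
tool_pos: [0.4685, 0.2369, 0.0812]
tcp_rot: [-3.139, -0.0, 1.799]
contact_force: [0.0, 0.1, -1.0]
finger_gap: 0.0929
finger_force: 0.0
```

Emit:
step_arm(
  moves=[
    [0,0,0,0,0,0,0],
    [0,0,0,0,0,0,0],
    [0,0,0,0,0,0,0],
    [0,0,0,0,0,0,0],
    [0,0,0,0,0,0,0],
    [0,0,0,0,0,0,0],
    [0,0,0,0,0,0,0],
    [0,0,0,0,0,0,0],
    [0,0,0,0,0,0,0],
    [0,0,0,0,0,0,0],
  ],
  force=10,
)

```text
t: 17.85
tool_pos: [0.469, 0.2368, 0.082]
tcp_rot: [-3.142, 0.0, 1.799]
contact_force: [-0.1, -0.3, 0.2]
finger_gap: 0.0177
finger_force: 0.0
```

Emit:
step_arm(
  moves=[
    [0,0,0,0,0,0,0],
    [0,0,0,0,0,0,0],
    [0,0,0,0,0,0,0],
  ],
  force=50,
)

```text
t: 18.15
tool_pos: [0.469, 0.2368, 0.082]
tcp_rot: [-3.142, -0.0, 1.799]
contact_force: [0.1, 0.6, -0.4]
finger_gap: 0.0116
finger_force: 50.0
```

Emit:
step_arm(
  moves=[
    [0,0,-0.5,0,0,0,0],
    [0,0,-1,0,0,0,0],
    [0,0,-1,0,0,0,0],
    [0,0,-1,0,0,0,0],
    [0,0,-1,0,0,0,0],
    [0,0,-1,0,0,0,0],
    [0,0,-1,0,0,0,0],
    [0,0,-1,0,0,0,0],
    [0,0,-1,0,0,0.5,0],
    [0,0,0,0,0,0.6,0],
  ],
)

```text
t: 19.15
tool_pos: [0.4703, 0.2373, 0.2559]
tcp_rot: [3.136, -0.001, 1.709]
contact_force: [0.2, -0.7, -0.7]
finger_gap: 0.0118
finger_force: 50.0
```

Emit:
step_arm(
  moves=[
    [-0.5,0.1,0,0,0,0,0],
    [-1,0.2,0,0,0,0,0],
    [-1,0.2,0,0,0,0,0],
    [-1,0.2,0,0,0,0,0],
    [-1,0.2,0,0,0,0,0],
    [-1,0.2,0,0,0,0,0],
    [-1,0.2,0,0,0,0,0],
    [-1,0.2,0,0,0,0,0],
    [-1,0.2,0,0,0,0,0],
    [-1,0.2,0,0,0,0,0],
  ],
)

```text
t: 20.15
tool_pos: [0.5328, 0.0525, 0.2517]
tcp_rot: [-3.14, -0.0, 1.712]
contact_force: [0.7, 0.2, -0.6]
finger_gap: 0.0114
finger_force: 50.0
```

Emit:
step_arm(
  moves=[
    [-1,0.2,0,0,0,0,0],
    [-1,0.2,0,0,0,0,0],
    [-1,0.2,0,0,0,0,0],
    [-1,0.2,0,0,0,0,0],
    [-1,0.2,0,0,0,0,0],
    [-1,0.2,0,0,0,0,0],
    [-1,0.2,0,0,0,0,0],
    [-1,0.2,0,0,0,0,0],
    [-1,0.2,0,0,0,0,0],
    [-1,0.2,0,0,0,0,0],
  ],
)

```text
t: 21.15
tool_pos: [0.6011, -0.1401, 0.252]
tcp_rot: [-3.142, -0.0, 1.711]
contact_force: [0.3, -0.3, -0.0]
finger_gap: 0.0118
finger_force: 50.0
```

Emit:
step_arm(
  moves=[
    [-1,0.2,0,0,0,0,0],
    [-1,0.2,0,0,0,0,0],
    [-1,0.2,0,0,0,0,0],
    [-1,0.2,0,0,0,0,0],
    [-1,0.2,0,0,0,0,0],
    [-1,0.2,0,0,0,0,0],
    [-1,0,0,0,0,0,0],
    [-1,0,0,0,0,0,0],
    [-1,0,0,0,0,0,0],
    [-1,0,0,0,0,0,0],
  ],
)

```text
t: 22.15
tool_pos: [0.6524, -0.3349, 0.2517]
tcp_rot: [-3.141, -0.0, 1.711]
contact_force: [0.0, -0.3, -0.5]
finger_gap: 0.0114
finger_force: 50.0
```

```bash
python3 - <<'E'
from h import *
d=cams.snapshot('wrist');d=cams.snapshot('wrist');cv2.imwrite('pics/w4.png',d['img'][:,:,::-1])
np.save('w4.npy',d,allow_pickle=True)
s=ctrl.read_state();print(s['tool_pos'],s['tcp_rot'],s['contact_force'],s['t'])
for r in silhouettes('wrist','template_mid'): print(r['p'],np.round(r['bbox'],1))
E
```

```text
[ 0.65195403 -0.33671489  0.25089727] [-3.14072836e+00  4.41673485e-04  1.70815360e+00] [-0.77860248 -0.28458092 -1.03564008] 22.25
0.65 [276.  235.9  32.3 161.6]
```

View pics/w4.png

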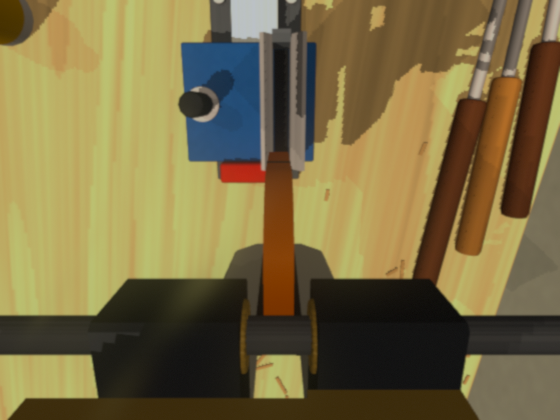

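The wrist view shows the slot at columns 263–305 and rows 30–168, the red stop at (243,172) and the held template hanging at columns 263–293. I'll measure the slot numerically from brightness profiles.

```bash
python3 - <<'E'
from h import *
d=np.load('w4.npy',allow_pickle=True).item()
g=cv2.cvtColor(d['img'],cv2.COLOR_RGB2GRAY)
print('cols',list(range(256,310,1)))
for r in (60,75,90,105,120,135): print(r,g[r-2:r+3,256:310].mean(0).astype(int).tolist())
print('col 281 rows 20..50',g[20:50,278:284].mean(1).astype(int).tolist())
th=.14;x=np.array([np.cos(th),np.sin(th)]);y=np.array([-x[1],x[0]]);c=np.array([.643,-.266])
f=lambda X,Y,Z:proj(d,np.r_[c+x*X+y*Y,Z]).round(1).tolist()
for Y in (.045,0,-.045): print(Y,[f(X,Y,Z) for X,Z in [(-.0145,.095),(-.0075,.085),(.0075,.085),(.0165,.098)]])
print('ends',f(0,.049,.085),f(0,-.049,.085),'knob',f(-.075,0,.045),f(-.075,0,.095))
print('knob rays',ray(d,(204,104),.045),ray(d,(191.5,105),.095))
# tmpl prediction with TCP
s=ctrl.read_state();t=s['tool_pos'][:2]
print('tmpl',[proj(d,np.r_[t+y*Y+x*X,.251-.074+h]).round(1).tolist() for Y,h in [(.045,0),(.045,.06)] for X in(-.006,.006)])
for r in (170,185,200,215): print(r,[int(v) for v in d['img'][r,256:304,0].astype(int)-d['img'][r,256:304,2]])
for cc in (277,280): print('col',[int(v) for v in d['img'][135:175,cc,0].astype(int)-d['img'][135:175,cc,2]])
E
```

```text
cols [256, 257, 258, 259, 260, 261, 262, 263, 264, 265, 266, 267, 268, 269, 270, 271, 272, 273, 274, 275, 276, 277, 278, 279, 280, 281, 282, 283, 284, 285, 286, 287, 288, 289, 290, 291, 292, 293, 294, 295, 296, 297, 298, 299, 300, 301, 302, 303, 304, 305, 306, 307, 308, 309]
60 [65, 65, 76, 106, 136, 143, 140, 126, 102, 92, 91, 90, 91, 93, 95, 89, 72, 48, 27, 19, 18, 18, 19, 18, 18, 18, 18, 19, 22, 28, 30, 31, 38, 60, 90, 113, 122, 124, 122, 114, 98, 77, 62, 59, 59, 63, 74, 86, 89, 84, 70, 48, 38, 38]
75 [64, 64, 72, 98, 129, 141, 141, 129, 105, 93, 90, 89, 90, 92, 94, 89, 73, 48, 28, 20, 19, 19, 18, 19, 19, 19, 19, 19, 22, 25, 29, 31, 39, 62, 92, 114, 122, 124, 121, 112, 91, 67, 59, 59, 60, 65, 77, 87, 88, 81, 62, 44, 38, 38]
90 [64, 64, 68, 89, 120, 138, 141, 130, 108, 93, 90, 89, 90, 92, 93, 90, 76, 51, 30, 23, 21, 20, 20, 21, 20, 20, 21, 23, 26, 28, 30, 32, 42, 65, 94, 114, 121, 123, 120, 111, 91, 66, 59, 59, 60, 68, 80, 87, 87, 78, 56, 41, 38, 38]
105 [63, 63, 66, 83, 112, 136, 140, 132, 113, 95, 90, 89, 89, 92, 93, 91, 77, 52, 32, 24, 22, 22, 23, 22, 22, 23, 22, 23, 25, 29, 32,
[... 1592 characters left out ...]
, 95, 95, 95, 97, 97, 98, 97, 98, 98, 98, 98, 100, 98, 98, 99, 100, 100, 101, 100, 101, 99, 102, 102, 102, 101, 101, 99, 94, 92, 90, 88, 86, 82, 80, 81, 83, 83, 83, 83]
215 [85, 84, 84, 84, 85, 85, 87, 89, 95, 104, 104, 104, 105, 107, 106, 107, 106, 108, 107, 108, 109, 109, 110, 107, 110, 109, 111, 111, 109, 109, 109, 110, 110, 110, 110, 109, 99, 87, 83, 81, 81, 81, 82, 82, 82, 82, 81, 81]
col [7, 5, 6, 7, 7, 7, 7, 9, 9, 9, 9, 10, 9, 10, 11, 14, 29, 53, 61, 62, 61, 61, 62, 61, 60, 54, 38, 40, 56, 62, 61, 62, 63, 63, 66, 68, 71, 72, 74, 76]
col [6, 7, 8, 7, 8, 9, 9, 9, 8, 10, 9, 11, 11, 11, 12, 14, 30, 54, 61, 61, 62, 61, 61, 62, 61, 55, 38, 40, 57, 63, 63, 63, 64, 64, 66, 69, 70, 74, 75, 76]
```

Emit:
step_arm(
  moves=[
    [0.89,0.12,0,0,0,0,0],
    [0.89,0,0,0,0,0,0],
    [0.89,0,0,0,0,0,0],
    [0.89,0,0,0,0,0,0],
    [0,0,1,0,0,0,0],
    [0,0,1,0,0,0,0],
    [0,0,1,0,0,0,0],
    [0,0,0,0,0,0,0],
    [0,0,0,0,0,0,0],
  ],
)

```text
t: 23.2
tool_pos: [0.6448, -0.2609, 0.1925]
tcp_rot: [-3.141, -0.0, 1.712]
contact_force: [-1.8, -0.5, 0.5]
finger_gap: 0.0117
finger_force: 50.0
```

```bash
python3 - <<'E'
from h import *
s=ctrl.read_state();print(s['tool_pos'],s['tcp_rot'],s['contact_force'],s['t'])
t=s['tool_pos'];zb=t[2]-.074
d=cams.snapshot('scene');np.save('s5.npy',d,allow_pickle=True)
th=.14;x=np.array([np.cos(th),np.sin(th)]);y=np.array([-x[1],x[0]])
P=tmpl(t[:2],th,zb);pp=proj(d,P);lo,hi=pp.min(0)-25,pp.max(0)+25
print('pred box',pp.min(0),pp.max(0),'corners',proj(d,tmpl(t[:2],th,zb)[[0,1,27,28]]).round(1).tolist())
x0,y0=lo.astype(int);x1,y1=hi.astype(int)
for r in silhouettes('scene','template_mid'): print(r['p'],np.round(r['bbox'],1))
im=d['img'][y0:y1,x0:x1].copy();k=5
o=cv2.resize(im,None,fx=k,fy=k,interpolation=3)
h=cv2.convexHull(pp.astype(np.float32))[:,0]
cv2.polylines(o,[((h-[x0,y0]+.5)*k).astype(np.int32)],True,(0,255,0),1)
print(o.shape,x0,y0);o=o[:600,:800];cv2.imwrite('pics/s5.png',o[:,:,::-1])
E
```

```text
[ 0.6447513  -0.26087367  0.19253241] [-3.14138272e+00 -4.47652035e-04  1.71199214e+00] [-1.8014188  -0.51043244  0.46809201] 23.2
pred box [ 96.32284155 183.05075563] [144.45204307 217.15079317] corners [[109.5, 205.6], [144.5, 212.9], [107.4, 209.7], [142.5, 217.2]]
0.78 [403.1 278.4  26.3  45.8]
0.77 [125.5 203.6  40.2  30.5]
0.66 [417.7 226.4  43.6  35.3]
(420, 490, 3) 71 158
```

View pics/s5.png

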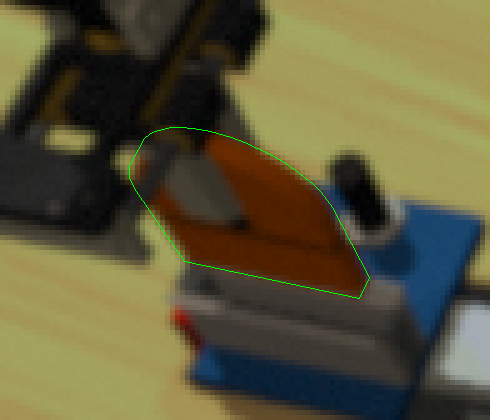

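The outline predicted from the TCP matches the template's orange edges to within about 1 px, so it is centred in the grip. I'm correcting -5 mm along the slot and starting down.

Emit:
step_arm(
  moves=[
    [-0.24,-0.05,0,0,0,0,0],
    [0,0,0.5,0,0,0,0],
    [0,0,0.5,0,0,0,0],
    [0,0,0.4,0,0,0,0],
    [0,0,0.25,0,0,0,0],
    [0,0,0,0,0,0,0],
    [0,0,0,0,0,0,0],
  ],
)

```text
t: 24.0
tool_pos: [0.6444, -0.2672, 0.1589]
tcp_rot: [-3.141, -0.0, 1.711]
contact_force: [0.1, -0.5, -1.8]
finger_gap: 0.0118
finger_force: 50.0
```

Emit:
step_arm(
  moves=[
    [0,0,0.25,0,0,0,0],
    [0,0,0.25,0,0,0,0],
    [0,0,0,0,0,0,0],
  ],
)

```text
t: 24.3
tool_pos: [0.644, -0.2669, 0.1481]
tcp_rot: [-3.14, -0.001, 1.711]
contact_force: [-0.3, -0.8, -0.7]
finger_gap: 0.012
finger_force: 50.0
```

The template bottom is inside the slot with no side force, so I'll continue down.

Emit:
step_arm(
  moves=[
    [0,0,0.25,0,0,0,0],
    [0,0,0.25,0,0,0,0],
    [0,0,0.25,0,0,0,0],
    [0,0,0,0,0,0,0],
  ],
)

```text
t: 24.7
tool_pos: [0.6443, -0.2672, 0.1334]
tcp_rot: [-3.141, -0.0, 1.711]
contact_force: [1.4, -0.3, 0.3]
finger_gap: 0.0116
finger_force: 50.0
```

Emit:
step_arm(
  moves=[
    [0,0,0.25,0,0,0,0],
    [0,0,0.2,0,0,0,0],
    [0,0,0,0,0,0,0],
  ],
)

```text
t: 25.0
tool_pos: [0.6446, -0.2674, 0.126]
tcp_rot: [3.141, 0.001, 1.711]
contact_force: [-1.4, 1.3, 7.4]
finger_gap: 0.0117
finger_force: 50.0
```

Spring contact, 7.4 N. I'll press on to the solid stop.

Emit:
step_arm(
  moves=[
    [0,0,0.15,0,0,0,0],
    [0,0,0.1,0,0,0,0],
    [0,0,0,0,0,0,0],
  ],
)

```text
t: 25.3
tool_pos: [0.6447, -0.2674, 0.123]
tcp_rot: [3.14, 0.002, 1.711]
contact_force: [-4.1, 2.0, 14.5]
finger_gap: 0.0122
finger_force: 50.0
```

Emit:
step_arm(
  moves=[
    [0,0,0.1,0,0,0,0],
    [0,0,0,0,0,0,0],
  ],
)

```text
t: 25.5
tool_pos: [0.6447, -0.2675, 0.1229]
tcp_rot: [3.139, 0.002, 1.711]
contact_force: [-6.2, 3.4, 21.7]
finger_gap: 0.0117
finger_force: 50.0
```

Emit:
step_arm(
  moves=[
    [0,-0.05,0.04,0,0,0,0],
    [0,0,0,0,0,0,0],
    [0,0,0,0,0,0,0],
    [0,0,0,0,0,0,0],
    [0,0,0,0,0,0,0],
    [0,0,0,0,0,0,0],
  ],
)

```text
t: 26.1
tool_pos: [0.6445, -0.2675, 0.1229]
tcp_rot: [3.137, 0.003, 1.711]
contact_force: [-5.7, 4.5, 24.8]
finger_gap: 0.0118
finger_force: 50.0
```

```bash
python3 - <<'E'
from h import *
for n in ('top','scene'):
    d=cams.snapshot(n)
    for t in ('carriage','knob','template_mid'):
        for r in silhouettes(n,t)[:2]: print(n,t,round(r['p'],2),np.round(r['bbox'],1))
    print('expect slot',proj(d,[.6446,-.2665,.0965]).round(1))
    hsv=cv2.cvtColor(d['img'],cv2.COLOR_RGB2HSV);b=cv2.inRange(hsv,(100,150,50),(118,255,255));b[:,480:]=0;b[320:]=0
    print('blue',cv2.boundingRect(cv2.findNonZero(b)))
    if n=='scene':
        th=.14;x=np.array([np.cos(th),np.sin(th)]);y=np.array([-x[1],x[0]]);c=np.array([.6446,-.2665])
        print('deck +y corners exp',[proj(d,np.r_[c+x*X+y*.055,.045]).round(1).tolist() for X in(-.075-.02,.03)])
s=ctrl.read_state();print(s['tool_pos'],s['tcp_rot'],s['contact_force'],s['finger_gap'],s['t'])
E
```

```text
top carriage 0.65 [414.7 177.2  45.4  53.7]
top knob 0.86 [414.7 177.   45.   55.8]
top template_mid 0.69 [138.6 281.2  41.8  20.2]
top template_mid 0.64 [141.9 219.4  31.1  30.6]
expect slot [425.3 159.4]
blue (394, 157, 42, 48)
scene carriage 0.91 [138.2 217.2  59.2  50.7]
scene knob 0.7 [138.2 216.3  60.4  57.3]
scene knob 0.32 [343.6 237.7  51.2  36. ]
scene template_mid 0.95 [127.9 214.5  43.4  20.8]
scene template_mid 0.72 [400.3 275.6  24.   47. ]
expect slot [126.8 215.3]
blue (110, 195, 57, 47)
deck +y corners exp [[167.1, 199.4], [148.9, 240.4]]
[ 0.64453317 -0.26747019  0.12290935] [3.13725042e+00 3.04802743e-03 1.71113230e+00] [-5.37702023  4.47587253 24.83532143] 0.011890497781376566 26.5
```

The pad is on its solid stop: z has held at the expected 0.123 m while the force climbed to 25 N. The blue deck's edge is where it should be at the stop, so I'm handing in.

```bash
python3 -c "
from rig import workorder;print(workorder.job_done())"
```

```text
the job is handed in; nothing more can be done
None
```

I handed the job in at about 26.5 s: the carriage is hard against the red stop, and the orange template is fully home in the slot, still gripped and pressed down with about 25 N. I never touched the bowl, glue bottle or spanner. No verdict came back.

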